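Rack the boot stretcher's toe blocks in order of width

ROBOT

A 7-joint arm with a two-finger parallel gripper is mounted at the origin on the work surface. World frame = base frame: x ahead of the robot, y to its left, z up, the work surface at z = 0. Lengths are in m, angles in rad, forces in N, time in s.
With the tool pointing down it reaches from about 0.4 to 0.85 m from the base axis. Payload 10.4 kg.
Tool frame: the origin (TCP) lies midway between the tips of the shut fingers; the grasp point (between the pads) lies 19 mm behind it (manip.tcp_to_grasp is the distance from the TCP to the grasp point, in m); z points along the fingers, y is the line along which they close (so a half turn about z gives the same grasp; the last joint's range is limited). The gripper opens to 85 mm and grips with 20 to 120 N. Pads are 22 mm wide; open, the fingers measure 114 mm over their backs; the gripper's body (76 mm by 85 mm) begins 54 mm behind the grasp point. The pads swing forward as they close: fully open they stand 13 mm farther back than shut.
Start: joints at [-1.208, 0.332, -0.065, 1.46, 0.022, 1.35, -0.088], TCP at [0.235, 0.579, 0.231] pointing down, gripper open.
Joint ranges: [-2.6, 2.6], [-0.5, 2.12], [-1.47, 1.34], [0.16, 2.42], [-1.27, 4.41], [0.06, 2.06], [-2.6, 2.6]. Speed limits (rad/s): [2.22, 2.22, 2.79, 2.79, 3.14, 3.14, 3.14].

INTERFACE

Orientations are given as a unit quaternion [x, y, z, w].
In Python, from workcell import manip gives the robot as it stands.
- The arm moves only by the shell command python3 -m jog 'ROWS' [FORCE]. ROWS is a JSON object of lists of equal length, an entry for each row: "offset": the shift along the world's x, y, z in m, a list of three; "yaw": the turn about the world's z in degrees; "jaw": the closure, from 0 (fully open) to 1 (shut). A call has 1 to 20 rows; each row shifts and turns the commanded pose from where the row before left it; what a row does not reach is not made up. A row lasts 1/12 s, in which the tool goes at most 41.7 mm and 7.16 degrees, less where a joint would pass 70% of its speed; a pose out of reach is approached as far as the arm can. A call is refused whole if a number of a shift passes 0.0417 or a number of a turn 7.16, either way. A call with a gripper value outside its range is refused whole. The fingers move at their own pace and stop on an object; FORCE is the grip in N (left out, the last holds). Time passes only in rows, so rows that do not move let the fingers close. It gives the time, the measured TCP pose, the force, the opening and the grip force at its end, in the units of the state.
- manip.get_obs(): the state, without advancing time (a new reading comes with each control period).
- manip.camera(name): name is "scene" or "side" or "wrist"; returns a dict with "frame" (420x560x3 uint8, red, green, blue), "camera_matrix" (3x3 intrinsics, pixels), "eye" and "attitude" of the camera in the world; the wrist camera has in their place "hand_eye" (4x4, takes a point from camera to tool coordinates, whose origin is the TCP and whose axes are the flange's). Camera axes: x right, y up, looking along -z (the intrinsics and any distortion apply to the point x, -y, -z); pixel columns grow to the right and rows downward; lengths in m; the calibration is good to about 2 mm. A picture is of the moment at which its call begins: read the wrist's pose just before it. There is no depth.
- manip.hand_in(): hands the job in; it is judged then, once.
Trained networks look in a picture, given as the dict that the camera call returned (one of the last four; its "shot" number tells which), for a name from the list of things; names that differ only in an ending like _2 or _b are one class to them, and where a whole thing is asked for, a point or a joint stands for the part that bears it (a point fixed in the world has none). Each returns a list of dicts, best first, with "score" (0 to 1); they miss things now and then, are a little off and sometimes report something else, mostly with a low value. They report only what shows in the picture. A call takes as long as a camera call. They do not tell look-alikes from the thing itself.
- manip.masks_of(picture, name): "region" (420x560 bool, what is visible of it).
- manip.tip_of(picture, name): "at" ([x, y, z] in m, in world coordinates, good to about 4 mm: a listed point, or the origin of a listed thing).
The state is a dict: "clock": time; "joint_pos": joint angles; "joint_velocities": joint speeds; "tau": joint torques, N m; "position": TCP position; "ee_rot": TCP orientation; "ft_force": force on the tool from outside, world axes, zero at the start; "torque": the same for the moment, N m; "grip_width": opening from 0.0 (shut) to 1.0 (fully open); "grasp_force": force on a finger pad.
Only numpy, scipy, OpenCV 4.12 (cv2) and the standard library are available. Lean on these libraries where they do the work, as an engineer would, in place of code of your own. Each camera call takes 0.05 s, during which the arm holds its last target. There are 200 camera calls.

TASK

Get the four spare toe blocks ready to be tried in turn in the boot stretcher: lay them flat in the oak rack's cork-lined bays, one to a bay, in order of width, with the narrowest in the end bay nearest the stretcher and the widest in the end bay farthest from it. Each goes in the middle of its bay, lengthways across the row (toe to either side), and is set down, not dropped. Leave the stretcher and the iron cat where they are.

Things in the scene. Friction and masses are not known exactly. Their poses are not given: they have to be found in the camera images.
- block_30: The narrowest of four loose D-shaped mahogany toe blocks: 30 mm wide (y), 70 mm long (x), 36 mm high, lying flat. Origin: centre of its underside at mid-length; z up, +x to the rounded, domed toe; at -x a flat face with a brass bush. Flanks parallel and upright from the flat face to 20 mm past the origin: grip across them. About 45 g.
- block_40: The second narrowest of four loose D-shaped mahogany toe blocks: 40 mm wide (y), 80 mm long (x), 40 mm high, lying flat. Origin: centre of its underside at mid-length; z up, +x to the rounded, domed toe; at -x a flat face with a brass bush. Flanks parallel and upright from the flat face to 20 mm past the origin: grip across them. About 75 g.
- block_50: The second widest of four loose D-shaped mahogany toe blocks: 50 mm wide (y), 90 mm long (x), 44 mm high, lying flat. Origin: centre of its underside at mid-length; z up, +x to the rounded, domed toe; at -x a flat face with a brass bush. Flanks parallel and upright from the flat face to 20 mm past the origin: grip across them. About 120 g.
- block_60: The widest of four loose D-shaped mahogany toe blocks: 60 mm wide (y), 100 mm long (x), 48 mm high, lying flat. Origin: centre of its underside at mid-length; z up, +x to the rounded, domed toe; at -x a flat face with a brass bush. Flanks parallel and upright from the flat face to 20 mm past the origin: grip across them. About 170 g.
- bay_a: Cork-lined bay of the fixed oak rack, the end bay on the -y side of the rack (robot's right). Cork 85 mm wide (y, along the row) by 118 mm deep (x), its top 12 mm above the bench; origin: centre of that top, z up. Bays are 95 mm apart; the oak beads between them stand 4 mm above the cork.
- bay_b: Cork-lined bay of the fixed oak rack, the second bay from the -y end. Cork 85 mm wide (y, along the row) by 118 mm deep (x), its top 12 mm above the bench; origin: centre of that top, z up. Bays are 95 mm apart; the oak beads between them stand 4 mm above the cork.
- bay_c: Cork-lined bay of the fixed oak rack, the third bay from the -y end. Cork 85 mm wide (y, along the row) by 118 mm deep (x), its top 12 mm above the bench; origin: centre of that top, z up. Bays are 95 mm apart; the oak beads between them stand 4 mm above the cork.
- bay_d: Cork-lined bay of the fixed oak rack, the end bay on the +y side of the rack (robot's left). Cork 85 mm wide (y, along the row) by 118 mm deep (x), its top 12 mm above the bench; origin: centre of that top, z up. Bays are 95 mm apart; the oak beads between them stand 4 mm above the cork.
- stretcher: Mahogany boot stretcher about 360 mm long, 76 mm wide and 56 mm high (the brass crank reaches 85 mm), lying loose on the bench along its x beyond one end of the rack, left or right: big D-shaped toe block at +x, then a steel rod, a heel block and a brass crank at -x. Origin: underside near mid-length, z up; 1.2 kg. It is not one of the blocks to be laid out.
- cat: Black cast-iron doorstop in the shape of a sitting cat on a 105 x 85 mm base, 158 mm high, 2.4 kg, standing loose beyond the other end of the rack. Origin: centre of its underside, z up.
Mind the look-alikes: they are no part of the job. Leave any red or turquoise look-alike of the block_60 alone. What is shaped like the block_50 but blue or purple is not meant.

How it is judged:
At the end, for the whole second after the job is handed in: From the end nearest the stretcher the bays hold the 30, 40, 50 and 60 mm blocks in that order, each within 15 mm of its bay's centre, underside within 4 mm of the cork, flat (0.08 rad), lengthways across the row (0.26 rad, toe to either side), released and at rest (((y of stretcher in the frame of bay_b below 0 m and (horizontal distance between block_30 and bay_a below 0.015 m and z of block_30 in the frame of bay_a between -0.004 and 0.004 m and angle between block_30's own z axis and vertical below 0.08 rad and angle between the x axis of block_30 and the x axis of bay_a, either way round below 0.26 rad and linear speed of block_30 below 0.02 m/s and contact force between block_30 and the fingers below 0.05 N) and (horizontal distance between block_40 and bay_b below 0.015 m and z of block_40 in the frame of bay_b between -0.004 and 0.004 m and angle between block_40's own z axis and vertical below 0.08 rad and angle between the x axis of block_40 and the x axis of bay_b, either way round below 0.26 rad and linear speed of block_40 below 0.02 m/s and contact force between block_40 and the fingers below 0.05 N) and (horizontal distance between block_50 and bay_c below 0.015 m and z of block_50 in the frame of bay_c between -0.004 and 0.004 m and angle between block_50's own z axis and vertical below 0.08 rad and angle between the x axis of block_50 and the x axis of bay_c, either way round below 0.26 rad and linear speed of block_50 below 0.02 m/s and contact force between block_50 and the fingers below 0.05 N) and (horizontal distance between block_60 and bay_d below 0.015 m and z of block_60 in the frame of bay_d between -0.004 and 0.004 m and angle between block_60's own z axis and vertical below 0.08 rad and angle between the x axis of block_60 and the x axis of bay_d, either way round below 0.26 rad and linear speed of block_60 below 0.02 m/s and contact force between block_60 and the fingers below 0.05 N)) or (y of stretcher in the frame of bay_b above 0 m and (horizontal distance between block_30 and bay_d below 0.015 m and z of block_30 in the frame of bay_d between -0.004 and 0.004 m and angle between block_30's own z axis and vertical below 0.08 rad and angle between the x axis of block_30 and the x axis of bay_d, either way round below 0.26 rad and linear speed of block_30 below 0.02 m/s and contact force between block_30 and the fingers below 0.05 N) and (horizontal distance between block_40 and bay_c below 0.015 m and z of block_40 in the frame of bay_c between -0.004 and 0.004 m and angle between block_40's own z axis and vertical below 0.08 rad and angle between the x axis of block_40 and the x axis of bay_c, either way round below 0.26 rad and linear speed of block_40 below 0.02 m/s and contact force between block_40 and the fingers below 0.05 N) and (horizontal distance between block_50 and bay_b below 0.015 m and z of block_50 in the frame of bay_b between -0.004 and 0.004 m and angle between block_50's own z axis and vertical below 0.08 rad and angle between the x axis of block_50 and the x axis of bay_b, either way round below 0.26 rad and linear speed of block_50 below 0.02 m/s and contact force between block_50 and the fingers below 0.05 N) and (horizontal distance between block_60 and bay_a below 0.015 m and z of block_60 in the frame of bay_a between -0.004 and 0.004 m and angle between block_60's own z axis and vertical below 0.08 rad and angle between the x axis of block_60 and the x axis of bay_a, either way round below 0.26 rad and linear speed of block_60 below 0.02 m/s and contact force between block_60 and the fingers below 0.05 N)))); the robot touches nothing.
It fails at once if the boot stretcher is moved more than 15 mm (distance of stretcher from where it was at the start of the episode above 0.015 m).
It fails at once if the iron cat is moved more than 15 mm (distance of cat from where it was at the start of the episode above 0.015 m).
It fails at once if a block is dropped from a height (it moves faster than 0.7 m/s while not held by the fingers) ((linear speed of block_30 above 0.7 m/s and contact force between block_30 and the fingers below 0.05 N) or (linear speed of block_40 above 0.7 m/s and contact force between block_40 and the fingers below 0.05 N) or (linear speed of block_50 above 0.7 m/s and contact force between block_50 and the fingers below 0.05 N) or (linear speed of block_60 above 0.7 m/s and contact force between block_60 and the fingers below 0.05 N)).
It also fails if it takes over 88 s, if anything falls off the work surface, if the arm or the gripper's body presses on something with over 40 N, if the wrist force passes 120 N, or if a joint passes its speed limit or range.

## Working session

There is one attempt and no reset: what is moved stays moved. The work goes in short steps, Python scripts to look and compute and a shell command to move; the robot and the scene stay as the last step left them, time stands still between calls to the robot, and variables do not carry over. Pictures are saved under pics/ and viewed, at most 14 in all, crops included, and the job is handed in when it is done.

```bash
mkdir -p pics; cat > h.py <<'E'
import numpy as np, cv2
from workcell import manip
def save(c,f): cv2.imwrite('pics/'+f,cv2.cvtColor(c['frame'],cv2.COLOR_RGB2BGR))
E
python3 - <<'E'
from h import *
o=manip.get_obs(); print(o['clock'],o['position'],o['ee_rot'])
for n in ['scene','side','wrist']:
    c=manip.camera(n); save(c,n+'0.png'); print(n,[ (k,np.round(v,3).tolist() if k!='shot' else v) for k,v in c.items() if k!='frame'])
    for t in ['block_30','block_40','block_50','block_60','bay_a','bay_d','stretcher','cat']:
        print(t,[(np.round(d['at'],3).tolist(),round(float(d['score']),2)) for d in manip.tip_of(c,t)])
print(manip.get_obs()['clock'])
E
```

```text
0.0 [0.23506533 0.57870645 0.2305069 ] [ 1.91708296e-01  9.81451698e-01 -6.95759289e-04 -1.01468372e-04]
scene [('camera_matrix', [[426.37, 0.0, 282.262], [0.0, 426.37, 207.293], [0.0, 0.0, 1.0]]), ('eye', [1.136, 0.569, 0.974]), ('attitude', [0.15, 0.338, 0.856, 0.362]), ('shot', 1)]
block_30 [([0.554, -0.313, 0.006], 0.96), ([0.464, -0.088, 0.001], 0.94), ([0.334, -0.088, 0.002], 0.93), ([0.435, 0.064, -0.002], 0.83), ([0.448, 0.244, -0.002], 0.82), ([0.364, -0.344, 0.0], 0.79), ([0.332, 0.153, -0.002], 0.64)]
block_40 [([0.554, -0.313, 0.006], 0.96), ([0.464, -0.088, 0.001], 0.94), ([0.334, -0.088, 0.002], 0.93), ([0.435, 0.064, -0.002], 0.83), ([0.448, 0.244, -0.002], 0.82), ([0.364, -0.344, 0.0], 0.79), ([0.332, 0.153, -0.002], 0.64)]
block_50 [([0.554, -0.313, 0.006], 0.96), ([0.464, -0.088, 0.001], 0.94), ([0.334, -0.088, 0.002], 0.93), ([0.435, 0.064, -0.002], 0.83), ([0.448, 0.244, -0.002], 0.82), ([0.364, -0.344, 0.0], 0.79), ([0.332, 0.153, -0.002], 0.64)]
block_60 [([0.554, -0.313, 0.006], 0.96), ([0.464, -0.088, 0.001], 0.94), ([0.334, -0.088, 0.002], 0.93), ([0.435, 0.0
[... 1579 characters left out ...]
32, -0.221, 0.002], 0.3)]
bay_d [([0.61, 0.092, 0.016], 0.89), ([0.583, -0.094, 0.011], 0.87), ([0.622, 0.183, 0.013], 0.78), ([0.596, -0.0, 0.013], 0.76), ([0.432, -0.221, 0.002], 0.3)]
stretcher [([0.588, -0.511, 0.001], 0.63)]
cat [([0.629, 0.523, -0.002], 0.56)]
wrist [('camera_matrix', [[309.7, 0.0, 277.195], [0.0, 309.7, 211.126], [0.0, 0.0, 1.0]]), ('hand_eye', [[0.001, 0.95, 0.312, 0.08], [1.0, -0.001, -0.001, -0.002], [-0.0, 0.312, -0.95, -0.143], [0.0, 0.0, 0.0, 1.0]]), ('shot', 3)]
block_30 [([0.328, 0.146, -0.0], 0.63)]
block_40 [([0.328, 0.146, -0.0], 0.63)]
block_50 [([0.328, 0.146, -0.0], 0.63)]
block_60 [([0.328, 0.146, -0.0], 0.63)]
bay_a []
bay_d []
stretcher []
cat []
1.35
```

View pics/scene0.png

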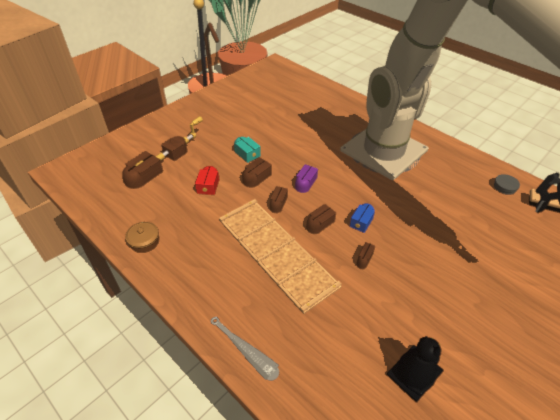

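View pics/side0.png

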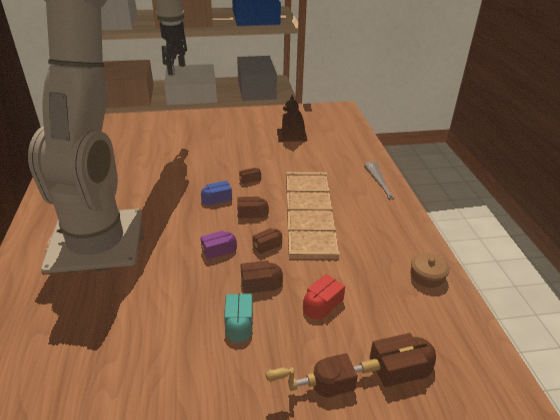

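Scene/side views: stretcher is at the robot's right (-y; scene ~(160,165)), so block_30→bay_a … block_60→bay_d. The brown blocks in the scene picture are at (257,172)=60?, (278,198)=40?, (320,218)=50?, (365,254)=30. Red, turquoise, purple and blue ones are look-alikes. Next I fit outlines to get sizes and yaws.

```bash
cat >> h.py <<'E'
from scipy.spatial.transform import Rotation as R
from scipy.optimize import minimize
S={30:(70,36),40:(80,40),50:(90,44),60:(100,48)}
def hull(w):
    L,H=S[w]; r=w/2; a=np.linspace(-np.pi/2,np.pi/2,15); P=[]
    for el in np.linspace(0,np.pi/2,7):   # domed toe
        c=np.cos(el); P+=[[20+r*c*np.cos(t),r*np.sin(t)*(1 if el==0 else 1),H*np.sin(el)] for t in a if True]
    P+=[[-L/2,s*r,z] for s in(-1,1) for z in(0,H)]
    return np.array(P)/1000
def proj(c,X):
    if 'eye' in c: M=R.from_quat(c['attitude']).as_matrix(); e=np.array(c['eye'])
    else:
        T=np.array(c['hand_eye']); o=c['obs']; Q=R.from_quat(o['ee_rot']).as_matrix()
        M=Q@T[:3,:3]; e=Q@T[:3,3]+o['position']
    p=(X-e)@M; p=p*[1,-1,-1]; q=p@np.array(c['camera_matrix']).T; return q[:,:2]/q[:,2:]
def sil(c,w,x,y,th,z=0,k=4):
    X=hull(w)@R.from_euler('z',th).as_matrix().T+[x,y,z]
    m=np.zeros((420*k,560*k),np.uint8); h=cv2.convexHull((proj(c,X)*k).astype(np.int32)); cv2.fillConvexPoly(m,h,1)
    return cv2.resize(m.astype(np.float32),(560,420),interpolation=cv2.INTER_AREA)
def cost(v,w,obs,z=0):
    s=0
    for c,m in obs:
        a=sil(c,w,*v,z=z); s+=1-np.minimum(a,m).sum()/np.maximum(a,m).sum()
    return s/len(obs)
def near(c,xy,z=0.02):
    p=proj(c,np.array([[*xy,z]]))[0]; best=None
    for d in manip.masks_of(c,'block_50'):
        g=np.argwhere(d['region']).mean(0)[::-1]; e=np.hypot(*(g-p))
        if best is None or e<best[0]: best=(e,d['region'].astype(np.float32))
    return best
def fit(obs,xy,ws=(30,40,50,60),z=0):
    out=[]
    for w in ws:
        g=min(((cost([*xy,t],w,obs,z),t) for t in np.arange(-np.pi,np.pi,np.pi/12)))
        r=minimize(cost,[*xy,g[1]],args=(w,obs,z),method='Nelder-Mead',options=dict(initial_simplex=[[*xy,g[1]],[xy[0]+.01,xy[1],g[1]],[xy[0],xy[1]+.01,g[1]],[*xy,g[1]+.2]],maxfev=150))
        out.append((round(r.fun,3),w,np.round(r.x[:2],4).tolist(),round(float(np.degrees(r.x[2])),1)))
    return sorted(out)
E
python3 - <<'E'
from h import *
cs=[manip.camera('scene'),manip.camera('side')]
ms=[manip.masks_of(c,'block_50') for c in cs]
for xy in [(.430,-.222),(.462,-.086),(.437,.063),(.447,.243)]:
    obs=[]
    for c,m in zip(cs,ms):
        p=proj(c,np.array([[*xy,.02]]))[0]
        b=min(m,key=lambda d:np.hypot(*(np.argwhere(d['region']).mean(0)[::-1]-p)))
        e=np.hypot(*(np.argwhere(b['region']).mean(0)[::-1]-p))
        print('  err',round(e,1),b['region'].sum(),round(float(b['score']),2))
        if e<10: obs.append((c,b['region'].astype(np.float32)))
    f=fit(obs,xy); print(xy); [print('    ',a) for a in f]
B=[]
A=[[(.609,.089),(.599,-.005),(.579,-.097),(.624,.188)],[(.61,.092),(.596,0),(.583,-.094),(.622,.183)]]
for a in A: B.append(sorted(a,key=lambda t:t[1]))
for c in cs:
    B.append(sorted([tuple(d['at'][:2]) for d in manip.tip_of(c,'bay_a') if d['at'][0]>.53],key=lambda t:t[1]))
B=np.array([b for b in B if len(b)==4]); m=B.mean(0)
k=(np.arange(4)-1.5)*.095; d=(k[:,None]*m).sum(0); th=np.arctan2(-d[0],d[1]); u=np.array([-np.sin(th),np.cos(th)])
print(len(B),np.degrees(th),np.hypot(*d)/(k**2).sum()); print((m.mean(0)+k[:,None]*u).round(4),(m-(m.mean(0)+k[:,None]*u)).round(4).tolist())
print(manip.get_obs()['clock'])
E
```

```text
err 1.9 611 0.58
  err 0.8 1213 0.94
(0.43, -0.222)
     (np.float64(0.106), 60, [0.433, -0.2231], 1.3)
     (np.float64(0.181), 50, [0.4292, -0.2217], -1.8)
     (np.float64(0.358), 40, [0.4285, -0.2263], -27.4)
     (np.float64(0.534), 30, [0.4303, -0.2216], -19.7)
  err 1.1 363 0.87
  err 0.5 550 0.7
(0.462, -0.086)
     (np.float64(0.144), 40, [0.4662, -0.0801], 26.4)
     (np.float64(0.215), 30, [0.464, -0.0821], 17.4)
     (np.float64(0.263), 50, [0.4569, -0.0825], -140.7)
     (np.float64(0.401), 60, [0.4602, -0.0836], -134.7)
  err 1.7 532 0.87
  err 0.2 583 0.8
(0.437, 0.063)
     (np.float64(0.141), 40, [0.438, 0.0665], -8.8)
     (np.float64(0.153), 50, [0.4412, 0.0661], -0.8)
     (np.float64(0.303), 60, [0.4404, 0.0686], 8.4)
     (np.float64(0.335), 30, [0.4374, 0.0656], -21.6)
  err 1.3 343 0.77
  err 1.0 272 0.75
(0.447, 0.243)
     (np.float64(0.19), 30, [0.4467, 0.2465], -166.0)
     (np.float64(0.271), 40, [0.4445, 0.2447], -156.0)
     (np.float64(0.449), 50, [0.4466, 0.2445], -154.7)
     (np.float64(0.574), 60, [0.442, 0.2502], -154.5)
3 -8.169778476217754 0.9888779057423489
[[ 0.5829 -0.0958]
 [ 0.5964 -0.0017]
 [ 0.6099  0.0923]
 [ 0.6234  0.1863]] [[-0.0003, 0.0013], [0.0005, 0.001], [0.0007, -0.0006], [-0.0009, -0.0017]]
1.65
```

Sizes are clear and the rack yaw is about -8.2°. First move: hover over block_30.

```bash
python3 -m jog '{"offset":[[0.0212,-0.0333,0],[0.0212,-0.0333,0],[0.0212,-0.0333,0],[0.0212,-0.0333,0],[0.0212,-0.0333,0],[0.0212,-0.0333,0],[0.0212,-0.0333,0],[0.0212,-0.0333,0],[0.0212,-0.0333,0],[0.0212,-0.0333,0],[0,0,0],[0,0,0],[0,0,0]],"yaw":[3.6,3.6,3.6,3.6,3.6,3.6,3.6,3.6,3.6,3.6,0,0,0],"jaw":[0,0,0,0,0,0,0,0,0,0,0,0,0]}' 40
cat > look.py <<'E'
import sys; from h import *
w=int(sys.argv[1]); xy=[float(a) for a in sys.argv[2:4]]; z=float(sys.argv[4]) if len(sys.argv)>4 else 0
o=manip.get_obs(); c=manip.camera('wrist'); c['obs']=o; 
c2=manip.camera('scene')
b=near(c,xy,z+.02); Rm=R.from_quat(o['ee_rot']).as_matrix(); ty=np.degrees(np.arctan2(Rm[1,1],Rm[0,1]))
print('tcp',o['position'].round(4),'close line',ty.round(1),'tilt z',Rm[:,2].round(3),'clk',o['clock'],'masks',b and (round(b[0],1),b[1].sum()))
if b:
    f=fit([(c,b[1])],xy,(w,),z)[0]; print(f)
    d=(f[3]+90-ty+90)%180-90; print('to go',(np.array(f[2])-o['position'][:2]).round(4),'turn',d.round(1))
    im=cv2.cvtColor(c['frame'],cv2.COLOR_RGB2BGR)
    s=(sil(c,w,*f[2],np.radians(f[3]),z=z)>.5).astype(np.uint8); k,_=cv2.findContours(s,0,2); cv2.drawContours(im,k,-1,(0,255,0),1)
    cv2.imwrite('pics/w%.1f.png'%o['clock'],im)
E
python3 look.py 30 .447 .246; ls pics
```

```text
clock: 2.73
position: [0.4469, 0.2465, 0.2314]
ee_rot: [-0.121, 0.993, 0.0, -0.0]
ft_force: [-0.3, 0.0, 0.1]
grip_width: 1.0
grasp_force: 0.0
tcp [0.4469 0.2465 0.2314] close line 103.9 tilt z [-0.  0. -1.] clk 2.7333 masks (np.float64(5.2), np.float32(1542.0))
(np.float64(0.057), 30, [0.4507, 0.2424], 16.4)
to go [ 0.0038 -0.0041] turn 2.5
scene0.png
side0.png
w2.7.png
wrist0.png
```

View pics/w2.7.png

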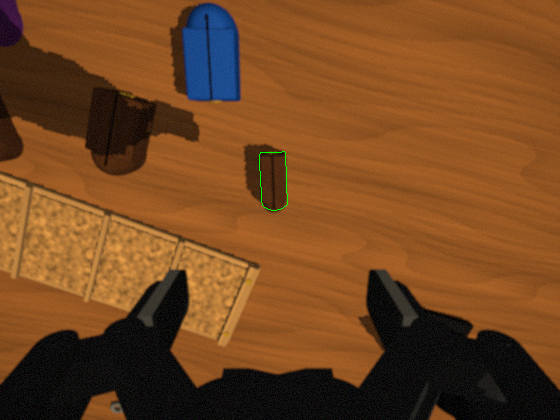

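The outline sits well on block_30 (273,181), and its neighbours are clear. Descend, grip and lift.

```bash
python3 -m jog '{"offset":[[0.004,-0.004,-0.035],[0,0,-0.035],[0,0,-0.035],[0,0,-0.035],[0,0,-0.035],[0,0,-0.035],[0,0,-0.009],[0,0,-0.008],[0,0,0],[0,0,0],[0,0,0],[0,0,0],[0,0,0],[0,0,0],[0,0,0],[0,0,0],[0,0,0],[0,0,0]],"yaw":[2.5,0,0,0,0,0,0,0,0,0,0,0,0,0,0,0,0,0],"jaw":[0,0,0,0,0,0,0,0,0,1,1,1,1,1,1,1,1,1]}' 40
```

```text
clock: 4.38
position: [0.4518, 0.2425, 0.0054]
ee_rot: [-0.143, 0.99, 0.0, 0.001]
ft_force: [-0.3, -1.3, 7.9]
grip_width: 0.341
grasp_force: 40.1
```

```bash
python3 -m jog '{"offset":[[0,0,0.02],[0,0,0.04],[0,0,0.04],[0.0131,-0.0338,0],[0.0131,-0.0338,0],[0.0131,-0.0338,0],[0.0131,-0.0338,0],[0.0131,-0.0338,0],[0.0131,-0.0338,0],[0.0131,-0.0338,0],[0.0131,-0.0338,0],[0.0131,-0.0338,0],[0.0131,-0.0338,0],[0,0,0],[0,0,0],[0,0,0]],"yaw":[0,0,0,-2.5,-2.5,-2.5,-2.5,-2.5,-2.5,-2.4,-2.4,-2.4,-2.4,0,0,0],"jaw":[1,1,1,1,1,1,1,1,1,1,1,1,1,1,1,1]}' 40
python3 - <<'E'
from h import *
o=manip.get_obs(); c=manip.camera('wrist'); c['obs']=o; save(c,'wa.png')
print([(np.round(d['at'],3).tolist(),round(float(d['score']),2)) for d in manip.tip_of(c,'bay_a')])
m=np.radians(-8.2); X=R.from_euler('z',m).as_matrix()
im=cv2.imread('pics/wa.png')
for b in [(.5829,-.0958),(.5964,-.0017),(.6099,.0923),(.6234,.1863)]:
    P=np.array([[sx*.059,sy*.0425,0] for sx,sy in((1,1),(1,-1),(-1,-1),(-1,1))])@X.T+[*b,.012]
    cv2.polylines(im,[proj(c,P).astype(np.int32)],True,(0,255,0),1)
cv2.imwrite('pics/wa2.png',im)
E
```

```text
clock: 5.72
position: [0.582, -0.0955, 0.1043]
ee_rot: [0.071, 0.997, 0.0, -0.0]
ft_force: [0.9, 0.7, -1.5]
grip_width: 0.346
grasp_force: 39.6
[([0.592, 0.0, 0.012], 0.9), ([0.607, 0.094, 0.013], 0.87)]
```

View pics/wa2.png

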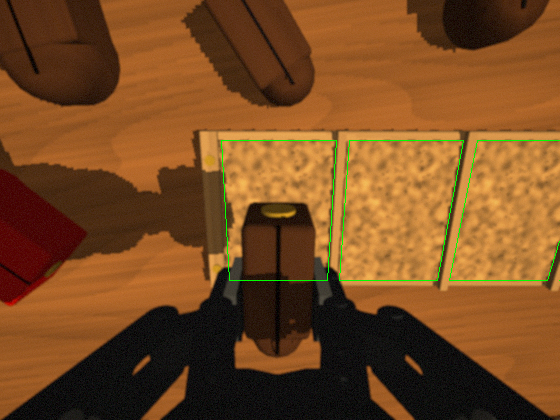

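The predicted cork outlines agree with the picture to about 2 mm, and the block sits over bay_a. Lower, release and rise.

```bash
python3 -m jog '{"offset":[[0,0,-0.03],[0,0,-0.03],[0,0,-0.015],[0,0,-0.006],[0,0,-0.003],[0,0,-0.002],[0,0,0],[0,0,0],[0,0,0],[0,0,0],[0,0,0],[0,0,0],[0,0,0],[0,0,0],[0,0,0.02],[0,0,0.04],[0,0,0.04],[0,0,0.04],[-0.02,0,0.03],[0,0,0]],"yaw":[0,0,0,0,0,0,0,0,0,0,0,0,0,0,0,0,0,0,0,0],"jaw":[1,1,1,1,1,1,1,1,0.3,0.3,0.2,0.1,0.1,0,0,0,0,0,0,0]}' 40
python3 look.py 30 .582 -.095 .012
```

```text
clock: 7.48
position: [0.5633, -0.0973, 0.1952]
ee_rot: [0.072, 0.997, 0.0, 0.004]
ft_force: [1.0, -0.5, 0.2]
grip_width: 0.999
grasp_force: 0.0
tcp [ 0.5633 -0.0973  0.1952] close line 81.7 tilt z [ 0.009  0.    -1.   ] clk 7.4833 masks (np.float64(128.6), np.float32(3937.0))
(np.float64(1.0), 30, [0.582, -0.095], -180.0)
to go [0.0187 0.0023] turn 8.3
```

```bash
python3 -m jog '{"offset":[[-0.0195,0.0035,0.01],[-0.0195,0.0035,0.01],[-0.0195,0.0035,0],[-0.0195,0.0035,0],[-0.0195,0.0035,0],[0,0,0],[0,0,0],[0,0,0]],"yaw":[6.8,6.8,6.8,6.8,6.8,0,0,0],"jaw":[0,0,0,0,0,0,0,0]}' 40
python3 look.py 40 .466 -.080; ls -t pics|head -1
```

```text
clock: 8.3
position: [0.4648, -0.0783, 0.2076]
ee_rot: [-0.222, 0.975, 0.0, -0.001]
ft_force: [0.8, -0.6, -0.3]
grip_width: 1.003
grasp_force: 0.0
tcp [ 0.4648 -0.0783  0.2076] close line 115.7 tilt z [-0.001 -0.    -1.   ] clk 8.3 masks (np.float64(8.4), np.float32(2751.0))
(np.float64(0.056), 40, [0.4651, -0.0841], 24.8)
to go [ 0.0003 -0.0058] turn -0.9
w8.3.png
```

View pics/w8.3.png

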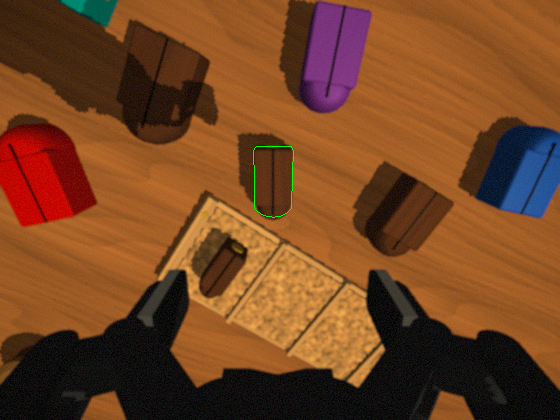

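Fit is good on block_40 (273,181), and block_30 lies in bay_a (223,266). Grip block_40.

```bash
python3 -m jog '{"offset":[[0,-0.006,-0.035],[0,0,-0.035],[0,0,-0.035],[0,0,-0.035],[0,0,-0.035],[0,0,-0.015],[0,0,-0.008],[0,0,-0.004],[0,0,0],[0,0,0],[0,0,0],[0,0,0],[0,0,0],[0,0,0],[0,0,0],[0,0,0],[0,0,0],[0,0,0]],"yaw":[-1,0,0,0,0,0,0,0,0,0,0,0,0,0,0,0,0,0],"jaw":[0,0,0,0,0,0,0,0,0,1,1,1,1,1,1,1,1,1]}' 40

```

```text
clock: 9.95
position: [0.4655, -0.0844, 0.0073]
ee_rot: [-0.215, 0.977, -0.0, 0.001]
ft_force: [-2.5, 0.0, 8.2]
grip_width: 0.464
grasp_force: 41.0
```

```bash
python3 -m jog '{"offset":[[0,0,0.02],[0,0,0.035],[0,0,0.04],[0.0259,0.0164,0],[0.0259,0.0164,0],[0.0259,0.0164,0],[0.0259,0.0164,0],[0.0259,0.0164,0],[0,0,0],[0,0,0],[0,0,0]],"yaw":[0,0,0,-6.6,-6.6,-6.6,-6.6,-6.6,0,0,0],"jaw":[1,1,1,1,1,1,1,1,1,1,1]}' 40

```

```text
clock: 10.87
position: [0.5936, -0.0029, 0.1011]
ee_rot: [0.071, 0.997, -0.0, -0.0]
ft_force: [-0.1, -0.1, -1.0]
grip_width: 0.463
grasp_force: 40.6
```

```bash
python3 -m jog '{"offset":[[0.001,0,-0.03],[0,0,-0.025],[0,0,-0.015],[0,0,-0.006],[0,0,-0.003],[0,0,-0.002],[0,0,0],[0,0,0],[0,0,0],[0,0,0],[0,0,0],[0,0,0],[0,0,0],[0,0,0],[0,0,0.02],[0,0,0.04],[0,0,0.04],[0,0,0.04],[0,0,0.04],[0,0,0]],"yaw":[0,0,0,0,0,0,0,0,0,0,0,0,0,0,0,0,0,0,0,0],"jaw":[1,1,1,1,1,1,1,1,0.3,0.3,0.2,0.1,0.1,0,0,0,0,0,0,0]}' 40
python3 -m jog '{"offset":[[-0.0256,0.0115,0],[-0.0256,0.0115,0],[-0.0256,0.0115,0],[-0.0256,0.0115,0],[-0.0256,0.0115,0],[-0.0256,0.0115,0],[0,0,0],[0,0,0],[0,0,0]],"yaw":[0.5,0.5,0.5,0.5,0.5,0.5,0,0,0],"jaw":[0,0,0,0,0,0,0,0,0]}' 40
python3 look.py 50 .441 .066; ls -t pics|head -1
```

```text
clock: 12.53
position: [0.5987, -0.0028, 0.2089]
ee_rot: [0.072, 0.997, 0.001, 0.006]
ft_force: [0.9, -0.2, -0.1]
grip_width: 0.997
grasp_force: 0.0
clock: 13.28
position: [0.442, 0.0664, 0.2005]
ee_rot: [0.045, 0.999, 0.0, 0.0]
ft_force: [1.4, 0.2, 0.9]
grip_width: 1.004
grasp_force: 0.0
tcp [0.442  0.0664 0.2005] close line 84.8 tilt z [ 0.001  0.    -1.   ] clk 13.2833 masks (np.float64(6.8), np.float32(3977.0))
(np.float64(0.051), 50, [0.4406, 0.064], -4.0)
to go [-0.0014 -0.0024] turn 1.2
w13.3.png
```

View pics/w13.3.png

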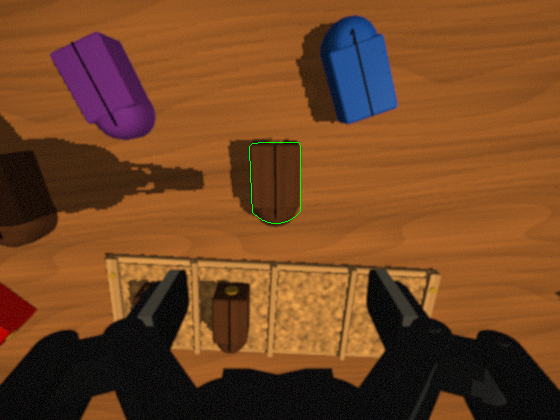

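```bash
python3 -m jog '{"offset":[[-0.0015,-0.0025,-0.035],[0,0,-0.035],[0,0,-0.035],[0,0,-0.035],[0,0,-0.03],[0,0,-0.012],[0,0,-0.007],[0,0,-0.003],[0,0,0],[0,0,0],[0,0,0],[0,0,0],[0,0,0],[0,0,0],[0,0,0],[0,0,0],[0,0,0]],"yaw":[1,0,0,0,0,0,0,0,0,0,0,0,0,0,0,0,0],"jaw":[0,0,0,0,0,0,0,0,0,1,1,1,1,1,1,1,1]}' 45

```

```text
clock: 14.85
position: [0.4409, 0.0644, 0.0094]
ee_rot: [0.037, 0.999, 0.001, 0.001]
ft_force: [-1.2, 0.3, 5.9]
grip_width: 0.58
grasp_force: 46.5
```

Block_50 was clear (275,183), and block_40 lies in bay_b (231,317). The grip opening reads 0.58, which matches 50 mm. Carry to bay_c.

```bash
python3 -m jog '{"offset":[[0,0,0.02],[0,0,0.035],[0,0,0.04],[0.0336,0.0054,0],[0.0336,0.0054,0],[0.0336,0.0054,0],[0.0336,0.0054,0],[0.0336,0.0054,0],[0,0,0],[0,0,0],[0,0,0]],"yaw":[0,0,0,-0.8,-0.8,-0.8,-0.8,-0.8,0,0,0],"jaw":[1,1,1,1,1,1,1,1,1,1,1]}' 45

```

```text
clock: 15.77
position: [0.6075, 0.0908, 0.1031]
ee_rot: [0.072, 0.997, -0.0, -0.0]
ft_force: [0.7, 0.4, -1.3]
grip_width: 0.578
grasp_force: 47.3
```

```bash
python3 -m jog '{"offset":[[0.001,0,-0.03],[0,0,-0.025],[0,0,-0.015],[0,0,-0.006],[0,0,-0.003],[0,0,-0.002],[0,0,0],[0,0,0],[0,0,0],[0,0,0],[0,0,0],[0,0,0],[0,0,0],[0,0,0],[0,0,0.02],[0,0,0.04],[0,0,0.04],[0,0,0.04],[0,0,0.04],[0,0,0]],"yaw":[0,0,0,0,0,0,0,0,0,0,0,0,0,0,0,0,0,0,0,0],"jaw":[1,1,1,1,1,1,1,1,0.3,0.3,0.2,0.1,0.1,0,0,0,0,0,0,0]}' 45
python3 -m jog '{"offset":[[-0.0194,-0.0349,0],[-0.0194,-0.0349,0],[-0.0194,-0.0349,0],[-0.0194,-0.0349,0],[-0.0194,-0.0349,0],[-0.0194,-0.0349,0],[-0.0194,-0.0349,0],[-0.0194,-0.0349,0],[-0.0194,-0.0349,0],[0,0,0],[0,0,0],[0,0,0]],"yaw":[1,1,1,1,1,1,1,1,1,0,0,0],"jaw":[0,0,0,0,0,0,0,0,0,0,0,0]}' 45
python3 look.py 60 .433 -.223; ls -t pics|head -1
```

```text
clock: 17.43
position: [0.6126, 0.0913, 0.2112]
ee_rot: [0.072, 0.997, 0.002, 0.006]
ft_force: [0.3, 0.7, 0.5]
grip_width: 1.001
grasp_force: 0.0
clock: 18.43
position: [0.4348, -0.2225, 0.2023]
ee_rot: [-0.007, 1.0, 0.0, 0.0]
ft_force: [-0.5, 0.6, -0.4]
grip_width: 0.999
grasp_force: 0.0
tcp [ 0.4348 -0.2225  0.2023] close line 90.8 tilt z [ 0.  0. -1.] clk 18.4333 masks (np.float64(7.7), np.float32(5336.0))
(np.float64(0.048), 60, [0.4313, -0.2234], 2.5)
to go [-0.0035 -0.0009] turn 1.7
w18.4.png
```

View pics/w18.4.png

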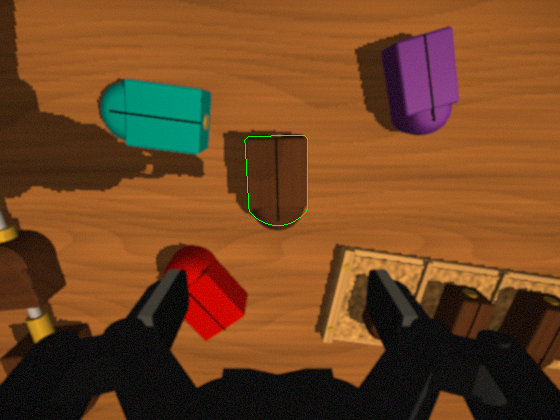

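```bash
python3 -m jog '{"offset":[[-0.0035,-0.001,-0.035],[0,0,-0.035],[0,0,-0.035],[0,0,-0.035],[0,0,-0.03],[0,0,-0.012],[0,0,-0.006],[0,0,-0.004],[0,0,0],[0,0,0],[0,0,0],[0,0,0],[0,0,0],[0,0,0],[0,0,0],[0,0,0]],"yaw":[1.7,0,0,0,0,0,0,0,0,0,0,0,0,0,0,0],"jaw":[0,0,0,0,0,0,0,0,0,1,1,1,1,1,1,1]}' 50

```

```text
clock: 19.92
position: [0.432, -0.2241, 0.0116]
ee_rot: [-0.022, 1.0, 0.0, 0.001]
ft_force: [-0.3, 0.6, 5.4]
grip_width: 0.696
grasp_force: 54.1
```

Block_60 (277,180) is in the clear and gripped (opening 0.70, about 60 mm). Carry to bay_d.

```bash
python3 -m jog '{"offset":[[0,0,0.02],[0,0,0.04],[0,0,0.04],[0.0159,0.0342,0],[0.0159,0.0342,0],[0.0159,0.0342,0],[0.0159,0.0342,0],[0.0159,0.0342,0],[0.0159,0.0342,0],[0.0159,0.0342,0],[0.0159,0.0342,0],[0.0159,0.0342,0],[0.0159,0.0342,0],[0.0159,0.0342,0],[0.0159,0.0342,0],[0,0,0],[0,0,0],[0,0,0]],"yaw":[0,0,0,-0.9,-0.9,-0.9,-0.9,-0.9,-0.9,-0.9,-0.9,-0.9,-0.9,-0.9,-0.9,0,0,0],"jaw":[1,1,1,1,1,1,1,1,1,1,1,1,1,1,1,1,1,1]}' 50

```

```text
clock: 21.42
position: [0.6217, 0.1859, 0.1105]
ee_rot: [0.072, 0.997, -0.0, 0.0]
ft_force: [0.4, 0.8, -2.8]
grip_width: 0.693
grasp_force: 55.1
```

```bash
python3 -m jog '{"offset":[[0.001,0,-0.03],[0,0,-0.03],[0,0,-0.015],[0,0,-0.006],[0,0,-0.003],[0,0,-0.002],[0,0,0],[0,0,0],[0,0,0],[0,0,0],[0,0,0],[0,0,0],[0,0,0],[0,0,0],[0,0,0.02],[0,0,0.04],[0,0,0.04],[0,0,0.04],[0,0,0.04],[0,0,0]],"yaw":[0,0,0,0,0,0,0,0,0,0,0,0,0,0,0,0,0,0,0,0],"jaw":[1,1,1,1,1,1,1,1,0.3,0.3,0.2,0.1,0.1,0,0,0,0,0,0,0]}' 50
python3 -m jog '{"offset":[[-0.008,-0.035,0.015],[-0.008,-0.035,0.015],[-0.008,-0.035,0.015],[-0.008,-0.035,0.015],[0,0,0.02],[0,0,0],[0,0,0],[0,0,0]],"yaw":[0,0,0,0,0,0,0,0],"jaw":[0,0,0,0,0,0,0,0]}' 50
python3 - <<'E'
from h import *
o=manip.get_obs(); c=manip.camera('wrist'); c['obs']=o; save(c,'fin.png'); sc=manip.camera('scene'); sd=manip.camera('side')
im=cv2.imread('pics/fin.png'); print(o['position'],o['clock'])
cams=[(q,manip.masks_of(q,'block_50')) for q in (c,sc,sd)]
X=R.from_euler('z',np.radians(-8.2)).as_matrix()
for w,b in zip((30,40,50,60),[(.5829,-.0958),(.5964,-.0017),(.6099,.0923),(.6234,.1863)]):
    P=np.array([[sx*.059,sy*.0425,0] for sx,sy in((1,1),(1,-1),(-1,-1),(-1,1))])@X.T+[*b,.012]
    cv2.polylines(im,[proj(c,P).astype(np.int32)],True,(0,255,0),1)
    for i,(q,ms) in enumerate(cams):
        p=proj(q,np.array([[*b,.032]]))[0]; 
        if not ms: continue
        e,m=min(((np.hypot(*(np.argwhere(d['region']).mean(0)[::-1]-p)),d['region']) for d in ms),key=lambda t:t[0])
        if e<15: print(w,i,fit([(q,m.astype(np.float32))],b,(w,),.012)[0], 'bay',b)
cv2.imwrite('pics/fin2.png',im)
for n in('stretcher','cat'): print(n,[np.round(d['at'],3).tolist() for d in manip.tip_of(sc,n)])
E
```

```text
clock: 23.08
position: [0.6262, 0.1869, 0.2136]
ee_rot: [0.073, 0.997, 0.003, 0.006]
ft_force: [0.7, 0.4, -0.0]
grip_width: 0.998
grasp_force: 0.0
clock: 23.75
position: [0.5906, 0.0468, 0.2837]
ee_rot: [0.072, 0.997, 0.0, -0.0]
ft_force: [-0.2, -0.0, -0.5]
grip_width: 0.995
grasp_force: 0.0
[0.59059911 0.04683735 0.28367525] 23.75
30 0 (np.float64(0.061), 30, [0.5831, -0.0962], -9.6) bay (0.5829, -0.0958)
30 1 (np.float64(0.11), 30, [0.5814, -0.0907], -12.7) bay (0.5829, -0.0958)
30 2 (np.float64(0.068), 30, [0.5841, -0.097], -8.1) bay (0.5829, -0.0958)
40 0 (np.float64(0.061), 40, [0.5969, -0.0029], -8.4) bay (0.5964, -0.0017)
40 1 (np.float64(0.18), 40, [0.5946, 0.0034], 5.9) bay (0.5964, -0.0017)
40 2 (np.float64(0.079), 40, [0.5984, -0.0056], -3.0) bay (0.5964, -0.0017)
50 0 (np.float64(0.054), 50, [0.6093, 0.0909], -8.5) bay (0.6099, 0.0923)
50 1 (np.float64(0.068), 50, [0.6066, 0.0958], -9.1) bay (0.6099, 0.0923)
50 2 (np.float64(0.087), 50, [0.6133, 0.0912], -3.0) bay (0.6099, 0.0923)
60 0 (np.float64(0.065), 60, [0.6229, 0.1858], -7.5) bay (0.6234, 0.1863)
60 1 (np.float64(0.084), 60, [0.6223, 0.1899], -8.1) bay (0.6234, 0.1863)
60 2 (np.float64(0.178), 60, [0.6255, 0.1902], -3.7) bay (0.6234, 0.1863)
stretcher [[0.586, -0.51, 0.002]]
cat [[0.629, 0.514, -0.001]]
```

View pics/fin2.png

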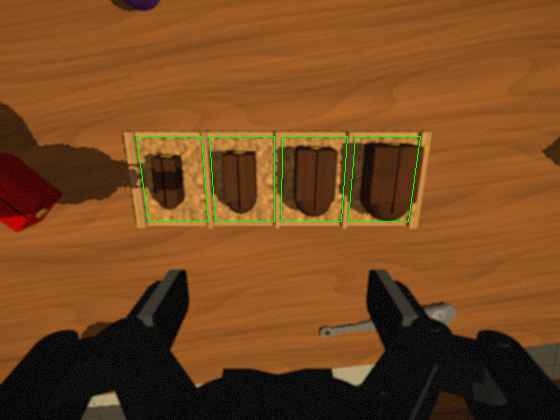

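All four blocks lie centred and flat in their bays (at about (167,180), (240,181), (316,181) and (388,181)), within 2 mm of centre in the wrist view. The stretcher and cat have not moved.

```bash
python3 -c "from workcell import manip; print(manip.hand_in())"
```

```text
the job is handed in; nothing more can be done
None
```

The job is handed in: blocks 30, 40, 50 and 60 lie centred and flat in bays a to d, narrowest nearest the stretcher, at about 24 s of the 88 s allowed; the stretcher and cat were not moved, but the hand-in returned no verdict.

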